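Lock a sample tray onto an autosampler deck with its cam lock

ROBOT

A 6-joint arm with a two-finger parallel gripper is mounted at the origin on the work surface. World frame = base frame: x ahead of the robot, y to its left, z up, the work surface at z = 0. Lengths are in m, angles in rad, forces in N, time in s.
With the tool pointing down it reaches from about 0.35 to 0.85 m from the base axis. Payload 8.1 kg.
Tool frame: the origin (TCP) lies midway between the tips of the shut fingers; the grasp point (between the pads) lies 19 mm behind it (env.pinch_z is the distance from the TCP to the grasp point, in m); x points along the fingers, y is the direction in which the jaws open and shut, and the axes are right-handed (so a half turn about x gives the same grasp; the last joint's range is limited). The gripper opens to 93 mm and grips with 3 to 60 N. Pads are 15 mm wide; open, the fingers measure 128 mm over their backs; the gripper's body (75 mm by 188 mm) begins 65 mm behind the grasp point.
Start: joints at [-1.37, 0.13, 1.488, -0, 1.523, -0.085], TCP at [0.169, -0.576, 0.219] pointing down, gripper open.
Joint ranges: [-2.96, 2.96], [-0.89, 2.26], [0.02, 2.5], [-1.34, 4.48], [0, 2.73], [-2.66, 2.66]. Speed limits (rad/s): [2.39, 2.39, 2.79, 3.14, 3.14, 3.14].

INTERFACE

Orientations are given as a rotation vector (axis times angle).
In Python, from station import env, planner, viewer, hand_in gives the robot as it stands. Calls block until the motion is done:
- env.move_ptp(position, orientation): joint-space move of the TCP to a pose.
- env.movel(position, ori=None, velocity=0.15, threshold=None): straight line of the TCP; ori=None keeps the orientation; velocity is the mean speed in m/s. With threshold (N) it stops when the force on the tool has changed by that much, and returns True; else False.
- env.goto_joints(angles): joint-space move.
- env.command_gripper(opening, grasp_force=None): opening from 0.0 (shut) to 1.0 (fully open); grasp_force is the grip in N (None keeps the last); returns when the fingers have stopped.
- env.pause(seconds).
- planner.ik(position, orientation): joint angles nearest the present ones, or None.
- viewer.snapshot(name): name is "scene" or "top" or "wrist"; returns (picture, depth): 480x640x3 uint8, red, green, blue; 480x640 float32, m along the optical axis (not along the pixel's ray), 0 where there is no reading.
- viewer.calibration(name): a dict with "vfov" (degrees; the focal length in pixels is half the picture's height over the tangent of half this angle, whatever the lens; pixels are square), "cx", "cy" (the principal point, pixels), "k1" (the pictures are not rectified: a ray, as slopes to the right and down, at radius r is drawn at 1 + k1 r^2 times it, then the intrinsics apply), "rvec" (rotation vector, rad) and "tvec" (3), from world to camera coordinates, as OpenCV has them; the wrist camera has in their place "tool_from_camera" (4x4, takes a point from camera to tool coordinates, whose origin is the TCP and whose axes are the tool frame's). Camera axes: x right, y down, z forward; pixel columns grow to the right and rows downward; lengths in m; the calibration is good to about 2 mm. A picture is of the moment at which its call begins: read the wrist's pose just before it. calibration takes no time and is no camera call.
A pose or a line that the arm cannot do raises env.MotionError and nothing moves.
- hand_in(): hands the job in, once; it reports no verdict.
Readings, each from a call of its own:
- env.get_t(): time.
- env.get_q(): joint angles.
- env.get_joint_vel(): joint speeds.
- env.get_joint_efforts(): joint torques, N m.
- env.get_tool_pos(): TCP position.
- env.get_ee_rot(): TCP orientation.
- env.get_force(): force on the tool from outside, world axes, zero at the start.
- env.get_ft_torque(): the same for the moment, N m.
- env.get_finger_gap(): opening from 0.0 (shut) to 1.0 (fully open).
Only numpy, scipy, OpenCV 4.12 (cv2) and the standard library are available. Lean on these libraries where they do the work, as an engineer would, in place of code of your own. Each camera call takes 0.05 s, during which the arm holds its last target. There are 200 camera calls.

TASK

Gently push the white sample tray along its rails until its stud is in the mouth of the cam lock and the tray meets the spring buffers. Then take the screwdriver from its block, seat its blade in the slot of the cam disc and turn the disc clockwise (seen from above) until it has drawn the tray fully home and is tight, but no further: press and turn with a light hand, as the small lock must not be forced. Stand the screwdriver back in its block and leave everything else where it is.

Things in the scene. Friction and masses are not known exactly. Their poses are not given: they have to be found in the camera images.
- deck: Fixed grey base plate, 245 x 112 x 12 mm, with two low aluminium rails, tops 24 mm above the table. Origin on the table, midway between the rails; x is the direction in which the tray slides home, z up. At its +x end stands the aluminium lock housing, 58 x 62 mm, flat top 50 mm above the table, mouth facing -x. The gripper must not press on deck, tray or lock with over 25 N.
- lock (a point): On the cam disc's turning axis, at its top face, 50 mm above the table, 80 mm along +x from the deck's origin; axes as the deck's. Bare steel disc, 43 mm across, flush with the housing's top, with one straight slot over its whole face, 5.5 mm wide, 7 mm deep. Slot angle is not reported: 0 is along the deck's x, clockwise from above is positive; it starts anywhere from -0.7 to 0.2 rad.
- slot_floor (a point): On the disc's axis at the floor of its slot, 43 mm above the table. The disc turns stiffly (0.06 N m, up to 0.2 while drawing) and stays where left. Its hook begins to pull at 0.5 rad or later; it is tight, torque climbing steeply, somewhere from 0.75 to 1.85 rad, as the stud is set to a different length each time. The screwdriver must not load the lock with over 40 N (all its contacts added).
- buffers (a point): Midway between the tips of two black spring plungers that stand out of the lock housing towards the tray, 26 mm above the table. They meet the tray 3.5 mm before it is home, push back with 2.5 N at first and 1 N more per mm.
- tray (a joint): Travel of the tray along the deck's +x, m. Starts at 0 to 0.020, sliding with about 1.2 N of friction. 0.0415: it meets the buffers, stud in the lock's mouth, far enough for the hook (which also catches it 1.5 mm short). 0.045: fully home, against the lock. If pushed past 0.0415 by hand it springs back when let go.
- tray_tab (a point): Middle of the top edge of the outer face (facing the deck's -x) of the tray's push tab, 70 mm above the table; moves with the tray, axes as the deck's. White plastic tab 50 mm wide, 8 mm thick, its face flush with the tray's end face down to 16 mm above the table. The tray, 95 x 82 mm, carries six tubes with tops 80 mm above the table, the nearest 42 mm beyond this face.
- screwdriver: Stubby wide-bladed screwdriver, about 120 g, 133 mm long, standing tip down in the block. Origin mid tip edge; z along the shaft to the handle; x along the blade's width. Blade 18 mm wide (x), 3 mm thick (y), 16 mm long; shank 10 mm thick; black square handle 26 x 26 mm, sides square to x and y, from 62 to 130 mm above the tip.
- block_hole (a point): Centre of the mouth of the round hole, 21 mm across, right through the fixed white screwdriver block, 62 x 62 x 64 mm; 64 mm above the table. In the block the handle's shoulder rests on the block's top, the tip 2 mm above the table, free to turn or shift a millimetre.
- reagent: White bottle, 68 mm across, 160 mm tall; a bystander, to be left alone. Origin at the centre of its underside.
- jar: White jar, 48 mm across, 60 mm tall; a bystander, to be left alone. Origin at the centre of its underside.
- beaker: Glass beaker, 72 mm across, 90 mm tall; a bystander, to be left alone. Origin at the centre of its underside.
- dropper: Small white bottle, 36 mm across, 75 mm tall; a bystander, to be left alone. Origin at the centre of its underside.
- tipbox: Closed grey box, 120 x 80 x 50 mm; a bystander, to be left alone. Origin at the centre of its underside.
- weight: Steel weight, 32 mm across, 30 mm tall; a bystander, to be left alone. Origin at the centre of its underside.
There are look-alikes about, which are no part of the job. There is more than one size of the screwdriver; the job needs the smallest.

How it is judged:
On the way, in this order (a step that is already met when the one before it is completed fails the run):
1. the tray has been pushed until its stud is in the lock's mouth, at the spring buffers (travel over 0.0395 m) (value of joint tray above 0.0395 m), for 0.1 s.
2. the screwdriver's blade sits in the slot of the disc, at least 3 mm deep (z of screwdriver in the frame of lock below -0.003 m and horizontal distance between screwdriver and lock below 0.012 m), for 0.1 s.
3. with the blade still in the slot, the disc has drawn the tray home (travel over 0.0435 m) (value of joint tray above 0.0435 m and z of screwdriver in the frame of lock below -0.002 m and horizontal distance between screwdriver and lock below 0.012 m), for 0.1 s.
At the end, for the whole second after the job is handed in: The tray stays fully home (travel over 0.0435 m) held by the cam alone, and the screwdriver stands at rest in its block: tip within 8 mm of the hole's axis and more than 56 mm below its mouth, leaning less than 0.12 rad (value of joint tray above 0.0435 m and horizontal distance between screwdriver and block_hole below 0.008 m and z of screwdriver in the frame of block_hole below -0.056 m and angle between screwdriver's own z axis and vertical below 0.12 rad and linear speed of screwdriver below 0.02 m/s); the robot touches nothing.
It fails at once if the gripper or arm presses on the deck, tray or lock with more than 25 N (contact force between any of the fingers, the arm and deck above 25 N).
It fails at once if the screwdriver presses on the lock, deck or tray with more than 40 N (all its contacts added) (contact force between screwdriver and deck above 40 N).
It fails at once if a bystander is disturbed (moved more than 20 mm) (distance of any of reagent, jar, beaker, dropper, tipbox, weight from where it was at the start of the episode above 0.02 m).
It also fails if it takes over 72 s, if anything falls off the work surface, if the arm or the gripper's body presses on something with over 40 N, if the wrist force passes 120 N, or if a joint passes its speed limit or range.

## Working session

There is one attempt and no reset: what is moved stays moved. The work goes in short steps, each a Python script; the robot and the scene stay as the last script left them, time stands still between calls to the robot, and variables do not carry over. Pictures are saved under pics/ and viewed, on a budget of 10 in all, crops included, one or two more only if the job needs it, and the job is handed in when it is done.

```bash
mkdir -p pics; ls
cat > h.py <<'E'
import numpy as np, cv2
from scipy.spatial.transform import Rotation as R
from station import env, planner, viewer, hand_in
def cam(name):
    c=viewer.calibration(name); f=240/np.tan(np.radians(c["vfov"])/2)
    return c,f
def w2c(name,pose=None):
    c,f=cam(name)
    if "rvec" in c:
        return R.from_rotvec(np.ravel(c["rvec"])).as_matrix(), np.ravel(c["tvec"])
    T=np.array(c["tool_from_camera"]); p,r=pose
    W=np.eye(4); W[:3,:3]=R.from_rotvec(r).as_matrix(); W[:3,3]=p
    M=np.linalg.inv(W@T); return M[:3,:3],M[:3,3]
def ray(name,uv,pose=None):
    c,f=cam(name); K=np.array([[f,0,c["cx"]],[0,f,c["cy"]],[0,0,1.]])
    n=cv2.undistortPoints(np.array([[uv]],float),K,np.array([c["k1"],0,0,0.]))[0,0]
    Rm,t=w2c(name,pose); return -Rm.T@t, Rm.T@np.array([n[0],n[1],1.])
def atz(name,uv,z,pose=None):
    o,d=ray(name,uv,pose); return o+d*(z-o[2])/d[2]
def atd(name,uv,dep,pose=None):
    o,d=ray(name,uv,pose); return o+d*dep
def proj(name,P,pose=None):
    c,f=cam(name); K=np.array([[f,0,c["cx"]],[0,f,c["cy"]],[0,0,1.]]); Rm,t=w2c(name,pose)
    return cv2.projectPoints(np.array(P,float).reshape(-1,1,3),cv2.Rodrigues(Rm)[0],t,K,np.array([c["k1"],0,0,0.]))[0][:,0]
def shot(name,fn):
    pose=(np.array(env.get_tool_pos()),np.array(env.get_ee_rot()))
    im,d=viewer.snapshot(name); cv2.imwrite(f"pics/{fn}.png",im[:,:,::-1]); np.savez(f"pics/{fn}.npz",d=d,p=pose[0],r=pose[1]); return im,d,pose
E
python3 - <<'E'
from h import *
for n in("scene","top"):
    shot(n,n); c,f=cam(n); Rm,t=w2c(n); print(n,f,c["cx"],c["cy"],c["k1"],-Rm.T@t, Rm[2])
print(viewer.calibration("wrist"),env.get_ee_rot(),env.get_t(),env.pinch_z)
E
```

```text
pics
scene 599.42998010743 321.8917147989254 238.0396454953441 -0.06581450142440289 [1.31890285 0.93542632 1.05840812] [-0.48383316 -0.6020108  -0.63520743]
top 574.6153622296838 317.2370937393291 235.68957812291737 -0.007084048780941536 [0.42152463 0.01025062 1.25210496] [ 0.11693546 -0.01852    -0.99296682]
{'vfov': 58.486412304329605, 'cx': 321.3436849283429, 'cy': 239.03820666287325, 'k1': -0.020105565289178368, 'tool_from_camera': array([[-1.83307568e-03, -2.64582854e-01,  9.64361215e-01,
        -1.65624702e-01],
       [ 9.99998272e-01, -7.82572136e-04,  1.68610819e-03,
         9.75523854e-05],
       [ 3.08566899e-04,  9.64362640e-01,  2.64583831e-01,
        -7.28191098e-02],
       [ 0.00000000e+00,  0.00000000e+00,  0.00000000e+00,
         1.00000000e+00]])} [ 2.06876062  0.29949864 -2.06901095] 0.1 0.0188
```

View pics/top.png

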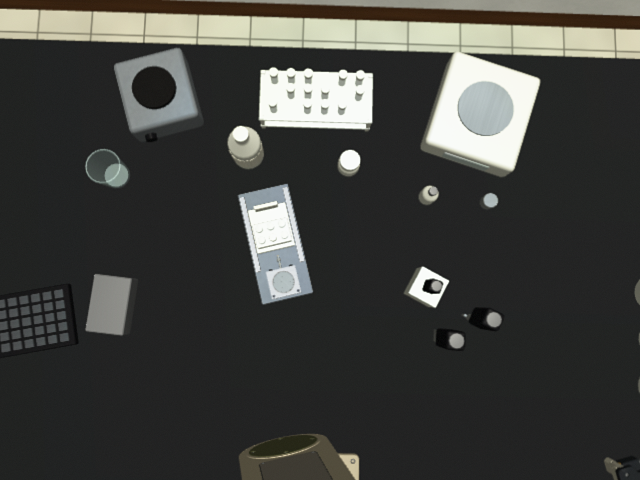

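View pics/scene.png

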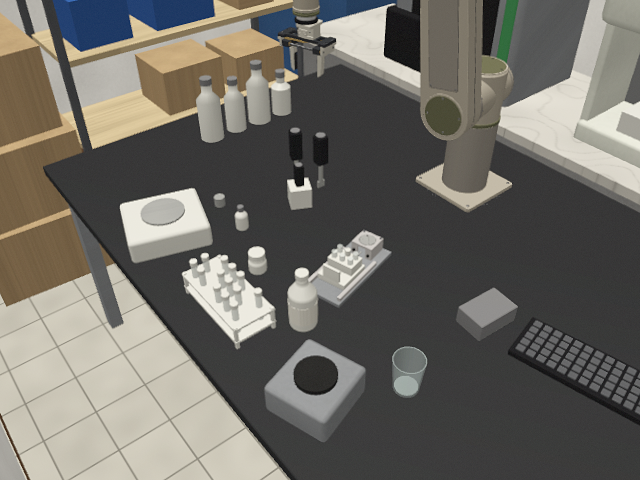

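The top view shows the deck with its disc at (284,282) and the tab at (265,207). There are three screwdrivers that could be the one: in the white block at (433,286), and free-standing at (487,319) and (455,341). The one in the block is the smallest and fits the description. I'll check it in a close crop and measure.

Run:
```python
from h import *
im=cv2.imread("pics/top.png"); 
a=cv2.resize(im[175:310,225:325],None,fx=4,fy=4,interpolation=cv2.INTER_CUBIC)
b=cv2.resize(im[255:355,395:515],None,fx=3.3,fy=3.3,interpolation=cv2.INTER_CUBIC)
o=np.zeros((540,800,3),np.uint8); o[:540,:400]=a; o[:330,404:404+396]=b
cv2.imwrite("pics/crop.png",o)
for n,uv,z in [("disc",(284,282),.05),("tab",(265,207),.07),("hole",(430,287),.064),("handle",(436,286),.132),("bottle",(241,134),.16),("jar",(349,157),.06),("sd2",(493,320),.17),("sd3",(456,341),.17),("c0",(239,195),.012),("c1",(288,185),.012),("c2",(311,293),.012),("c3",(263,303),.012)]:
    d=np.load("pics/top.npz")["d"][uv[1],uv[0]]
    print(n,atz("top",uv,z).round(4),atd("top",uv,d).round(4))
```

```text
disc [0.4641 0.0548 0.05  ] [0.4643 0.055  0.0438]
tab [0.6179 0.0983 0.07  ] [0.6184 0.0985 0.0671]
hole [ 0.4607 -0.2479  0.064 ] [ 0.4584 -0.2328  0.1336]
handle [ 0.4607 -0.2449  0.132 ] [ 0.4605 -0.2436  0.1376]
bottle [0.7457 0.1433 0.16  ] [0.7444 0.1427 0.1644]
jar [ 0.7321 -0.0755  0.06  ] [ 0.7322 -0.0755  0.0597]
sd2 [ 0.3983 -0.3438  0.17  ] [ 0.3987 -0.3381  0.1876]
sd3 [ 0.3579 -0.2738  0.17  ] [ 0.3585 -0.2709  0.1808]
c0 [0.6525 0.1602 0.012 ] [0.6519 0.1598 0.0155]
c1 [0.6778 0.0539 0.012 ] [0.6801 0.0543 0.0008]
c2 [ 0.4433 -0.0025  0.012 ] [ 0.4435 -0.0026  0.0026]
c3 [0.4195 0.0997 0.012 ] [0.4195 0.0995 0.0153]
```

View pics/crop.png

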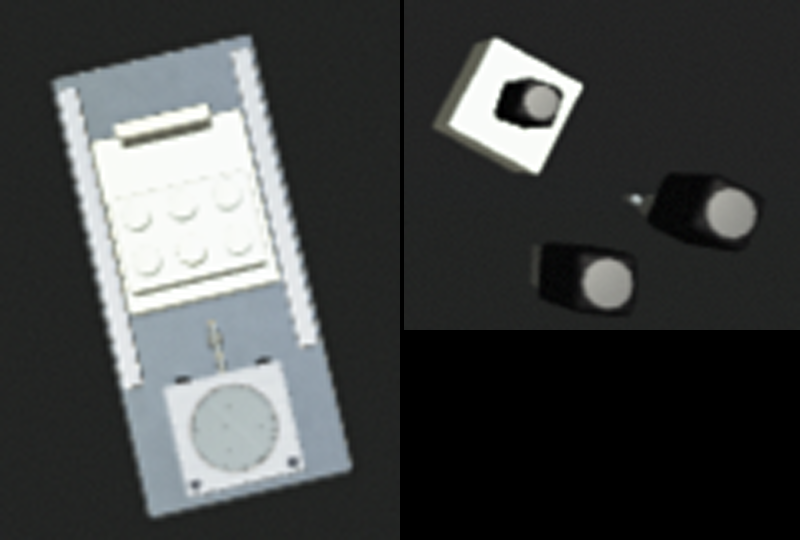

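Top view, with measured positions:
- Lock at about (0.464, 0.055), with the deck's +x pointing toward the robot.
- Block at about (0.46, -0.248), holding the small screwdriver. The other two are taller and stand free.

Next I'll look from the wrist camera over the lock and over the block.

```bash
cat >> h.py <<'E'
def ori(a):
    x=np.array([0,0,-1.]); z=np.array([np.cos(a),np.sin(a),0]); y=np.cross(z,x)
    return R.from_matrix(np.c_[x,y,z]).as_rotvec()
def yaw(): 
    z=R.from_rotvec(env.get_ee_rot()).as_matrix()[:,2]; return np.arctan2(z[1],z[0])
E
python3 - <<'E'
from h import *
print("yaw",yaw(), env.get_q()[0],env.get_q()[5])
env.command_gripper(1.0)
for n,p in (("wblock",[.461,-.247,.24]),("wlock",[.464,.055,.14])):
    for a in (yaw(),):
        p0=p if n=="wblock" else p
        q=planner.ik(p0,ori(0.0)); print(n,None if q is None else np.round(q,2))
    env.move_ptp(p,ori(0.0)); shot(n,n); 
print(env.get_t(),env.get_force())
a=cv2.imread("pics/wblock.png");b=cv2.imread("pics/wlock.png")
cv2.imwrite("pics/w2.png",np.hstack([a[:, 120:520],b[:,120:520]]))
E
```

```text
yaw -2.855825688321137 -1.3704333601174097 -0.08540327693254975
wblock [-0.59 -0.09  1.67  0.    1.56 -2.16]Traceback (most recent call last):
  File "<stdin>", line 8, in <module>
  File "h.py", line 27, in shot
    im,d=viewer.snapshot(name); cv2.imwrite(f"pics/{fn}.png",im[:,:,::-1]); np.savez(f"pics/{fn}.npz",d=d,p=pose[0],r=pose[1]); return im,d,pose
         ~~~~~~~~~~~~~~~^^^^^^
ValueError: cameras: scene, top, wrist
```

Run:
```python
from h import *
shot("wrist","wblock"); env.move_ptp([.464,.055,.14],ori(0.0)); shot("wrist","wlock")
print(env.get_t(),env.get_force(),env.get_tool_pos(),yaw())
a=cv2.imread("pics/wblock.png");b=cv2.imread("pics/wlock.png")
cv2.imwrite("pics/w2.png",np.hstack([a[:, 120:520],b[:,120:520]]))
```

```text
3.425 [ 0.21199201 -0.21794826  0.15195762] [0.46479009 0.05391796 0.14068702] -0.0013494743188970126
```

View pics/w2.png

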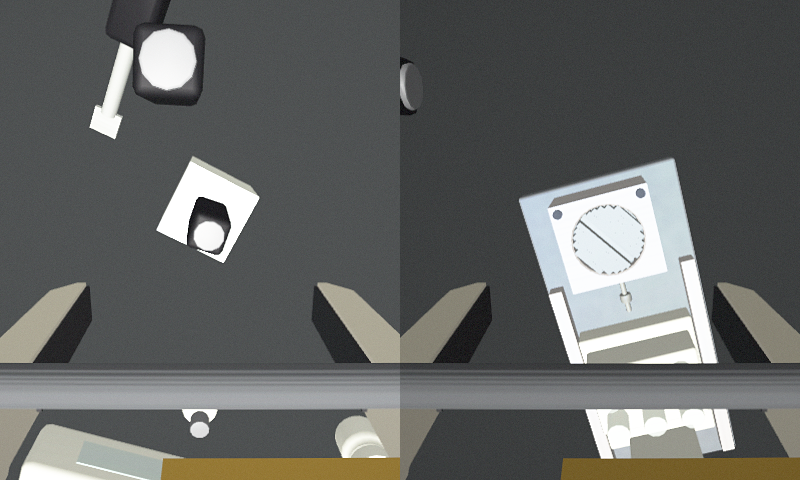

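Left half: the block at (208,210) with the handle top at (209,236), and the taller screwdrivers above it. Right half: the disc at (608,240) with diagonal lines across it. I need an enlarged crop of both.

Run:
```python
from h import *
a=cv2.imread("pics/wblock.png")[145:275,265:395];b=cv2.imread("pics/wlock.png")[155:305,235:395]
A=cv2.resize(a,None,fx=2.4,fy=2.4,interpolation=cv2.INTER_CUBIC);B=cv2.resize(b,None,fx=3,fy=3,interpolation=cv2.INTER_CUBIC)
o=np.zeros((450,800,3),np.uint8); o[:A.shape[0],:A.shape[1]]=A; o[:,320:]=B; cv2.imwrite("pics/w3.png",o)
```

```text
(no output)
```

View pics/w3.png

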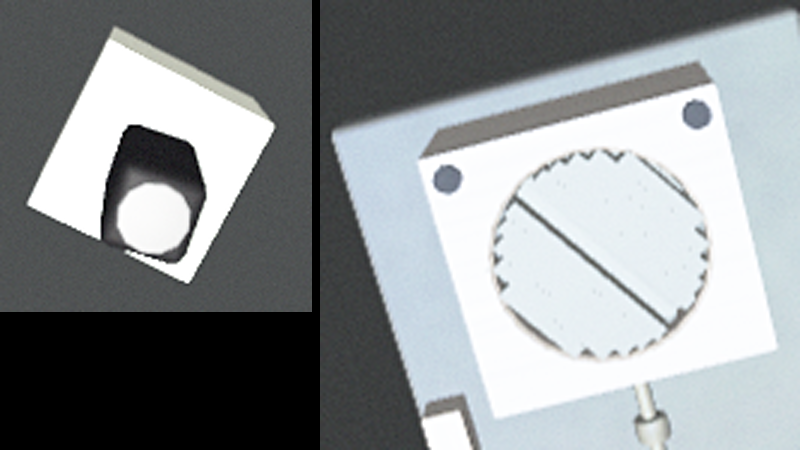

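Run:
```python
from h import *
def ld(n): z=np.load(f"pics/{n}.npz"); return (z["p"],z["r"])
P=ld("wlock"); c=lambda X,Y:(235+(X-320)/3,155+Y/3)
print("disc",atz("wrist",c(601,254),.05,P))
H=[atz("wrist",c(*u),.05,P)[:2] for u in ((419,158),(718,84),(778,347),(495,418))]
H=np.array(H);print("housing",H,H.mean(0))
ex=((H[0]-H[3])+(H[1]-H[2])); print("deck dir",np.degrees(np.arctan2(ex[1],ex[0])),np.linalg.norm(H[0]-H[3]),np.linalg.norm(H[1]-H[2]),np.linalg.norm(H[0]-H[1]),np.linalg.norm(H[2]-H[3]))
L=[atz("wrist",c(*u),.05,P)[:2] for u in ((515,195),(672,325))];d=L[1]-L[0];print("slot",L,np.degrees(np.arctan2(d[1],d[0])))
P=ld("wblock"); e=lambda X,Y:(265+X/2.4,145+Y/2.4)
B=np.array([atz("wrist",e(*u),.064,P)[:2] for u in ((108,42),(274,125),(188,283),(28,206))]);print("block",B,B.mean(0),[np.linalg.norm(B[i]-B[i-1]).round(4) for i in range(4)])
print("handle top",atz("wrist",e(153,218),.132,P))
S=[atz("wrist",e(*u),.064,P)[:2] for u in ((128,126),(193,147))];d=S[1]-S[0];print(S,np.linalg.norm(d),np.degrees(np.arctan2(d[1],d[0])))
S=[atz("wrist",e(*u),.13,P)[:2] for u in ((104,241),(178,263))];d=S[1]-S[0];print(S,np.linalg.norm(d),np.degrees(np.arctan2(d[1],d[0])))
```

```text
disc [0.46182427 0.05794639 0.05      ]
housing [[0.44161637 0.02099197]
 [0.42663816 0.08116535]
 [0.48220266 0.09536132]
 [0.49830226 0.03535302]] [0.46218986 0.05821792]
deck dir -165.72648611998764 0.05847675130730535 0.057349263998546306 0.06200953317332749 0.06213044964832403
slot [array([0.4493157 , 0.04034538]), array([0.47729778, 0.07290452])] 49.323469239332155
block [[ 0.41834858 -0.25721529]
 [ 0.44597505 -0.20177586]
 [ 0.50174725 -0.22997893]
 [ 0.47388582 -0.28512816]] [ 0.45998917 -0.24352456] [np.float64(0.0622), np.float64(0.0619), np.float64(0.0625), np.float64(0.0618)]
handle top [ 0.46006407 -0.24332845  0.132     ]
[array([ 0.44624721, -0.2507509 ]), array([ 0.4534381 , -0.22885361])] 0.02304778563849158 71.82024525616222
[array([ 0.46721911, -0.25695054]), array([ 0.47367677, -0.23624778])] 0.021686532775982863 72.67612317163442
```

Measurements agree with the given sizes:

| Item | Measured | Given |
|---|---|---|
| Housing | 58 × 62 mm | 58 × 62 mm |
| Block | 62 × 62 mm | 62 × 62 mm |

- Lock at (0.462, 0.058), deck direction -165.7°.
- Slot at 49.3° in the world frame, about -0.61 rad in the deck frame.
- Hole at (0.460, -0.2435).

Now I'll push the tray.

```bash
cat >> h.py <<'E'
LOCK=np.array([.462,.058]); DD=np.radians(-165.7); dx=np.array([np.cos(DD),np.sin(DD)]); HOLE=np.array([.460,-.2435]); SLOT=np.radians(49.3)
def dk(x,y=0): # deck xy -> world
    return LOCK+(x-.08)*dx+y*np.array([-dx[1],dx[0]])
E
python3 - <<'E'
from h import *
a=DD+np.pi; o=ori(a)
env.command_gripper(0.0)
env.move_ptp([*dk(-.117),.20],o); env.movel([*dk(-.117),.040],velocity=.12)
f0=np.array(env.get_force())
s=lambda:((np.array(env.get_tool_pos())[:2]-LOCK)@dx+.08, (np.array(env.get_force())-f0)[:2]@dx)
print(s(), env.get_tool_pos())
x=-.117
r=env.movel([*dk(-.02),.040],velocity=.03,threshold=3.2); print(r,s(),env.get_t())
env.pause(.3); print(s())
E
```

```text
(np.float64(-0.11785981542656655), np.float64(0.0)) [0.65376057 0.1067484  0.04118636]
True (np.float64(-0.08502398200498769), np.float64(-0.7110712010897419)) 8.5917
(np.float64(-0.08544913178104781), np.float64(-0.6563233512950468))
```

Run:
```python
from h import *
s=lambda:((np.array(env.get_tool_pos())[:2]-LOCK)@dx+.08, np.array(env.get_force())[:2]@dx)
x=s()[0]; env.pause(.1)
while x<-.045:
    x+=.004; r=env.movel([*dk(x),.040],velocity=.03); p=s(); print(round(x,4),np.round(p,4))
    if p[1]<-3.2: break
print(env.get_t())
```

```text
-0.0814 [-0.0812 -0.6789]
-0.0774 [-0.0772  0.0332]
-0.0734 [-0.0731  0.3502]
-0.0694 [-0.0691  0.4196]
-0.0654 [-0.0651 -0.38  ]
-0.0614 [-0.0611 -0.0178]
-0.0574 [-0.0575 -1.0937]
-0.0534 [-0.0549 -9.1275]
11.2667
```

Run:
```python
from h import *
s=lambda:((np.array(env.get_tool_pos())[:2]-LOCK)@dx+.08, np.array(env.get_force())[:2]@dx)
env.pause(.2); print(s())
x=s()[0]; env.movel([*dk(x-.02),.040],velocity=.1); env.movel([*dk(x-.02),.16],velocity=.2)
env.command_gripper(1.0)
env.move_ptp([*dk(.055),.15],ori(0.0)); im,d,P=shot("wrist","wl2")
print(env.get_t())
cv2.imwrite("pics/wl2c.png",cv2.resize(cv2.imread("pics/wl2.png")[120:370,190:450],None,fx=2.3,fy=2.3,interpolation=cv2.INTER_CUBIC))
```

```text
(np.float64(-0.05489575814964741), np.float64(-7.995206556029704))
14.6917
```

View pics/wl2c.png

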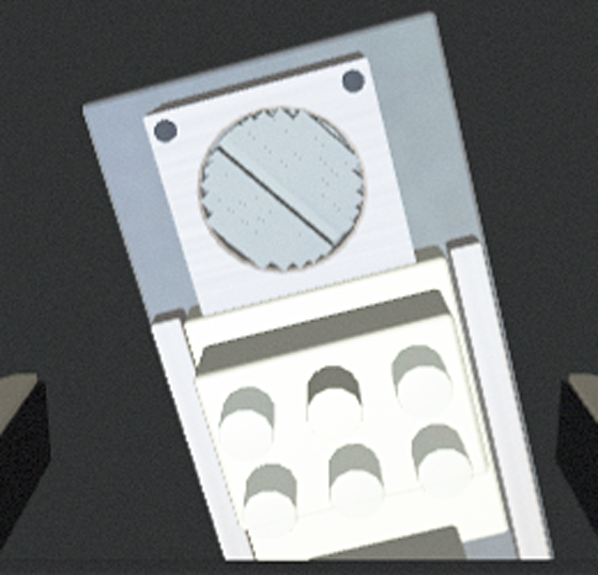

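The tray is now up against the housing at the buffers: about 8 N of push, so it reached the stop and springs back to 0.0415. The slot line runs (218,148)–(334,246). Next I'll take the screwdriver, lift it and look at the blade.

Run:
```python
from h import *
z=np.load("pics/wl2.npz");P=(z["p"],z["r"]); c=lambda X,Y:(190+X/2.3,120+Y/2.3)
print("disc",atz("wrist",c(282,190),.05,P)); L=[atz("wrist",c(*u),.05,P)[:2] for u in ((218,148),(334,246))];d=L[1]-L[0];print(np.degrees(np.arctan2(d[1],d[0])))
H=np.array([atz("wrist",c(*u),.05,P)[:2] for u in ((145,116),(366,58))]);d=H[1]-H[0];print("deckdir-90",np.degrees(np.arctan2(d[1],d[0])))
o=ori(np.radians(-115))
env.move_ptp([*HOLE,.24],o); env.movel([*HOLE,.112-env.pinch_z],velocity=.12)
print(env.get_tool_pos(),env.get_force())
env.command_gripper(0.15,grasp_force=50); print("gap",env.get_finger_gap(),env.get_force())
env.movel([*HOLE,.112-env.pinch_z+.005],velocity=.05); print(env.get_force(),env.get_finger_gap())
env.movel([*HOLE,.112-env.pinch_z+.16],velocity=.12); print(env.get_force(),env.get_tool_pos(),env.get_t())
shot("wrist","sd"); shot("scene","sds")
P=np.array([*HOLE,.16]);u=proj("scene",[P])[0].astype(int);print(u)
a=cv2.imread("pics/sd.png")[:,120:520]; b=cv2.imread("pics/sds.png")[u[1]-60:u[1]+60,u[0]-50:u[0]+50]
cv2.imwrite("pics/sdc.png",np.hstack([a,cv2.resize(b,(400,480),interpolation=cv2.INTER_CUBIC)]))
```

```text
disc [0.4621147  0.05789082 0.05      ]
49.20343853042964
deckdir-90 104.46834706726769
[ 0.46062726 -0.24394098  0.09418107] [0.17909418 0.25843216 0.5427335 ]
gap 0.2847094964127325 [-0.71761723  0.6263744  -0.59568365]
[-0.12613257  0.73829416 -1.52701159] 0.2816875583958664
[ 0.89198028 -0.45690058 -1.33905047] [ 0.45958546 -0.24322863  0.2520952 ] 20.0667
[297 156]
```

View pics/sdc.png

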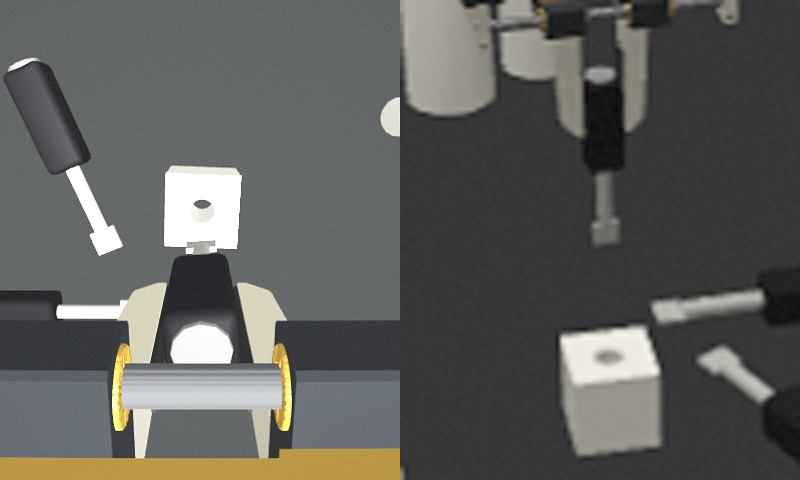

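Right: the screwdriver hangs upright in the grip. Left: the blade at (187–217, 241–253) is about 30 px wide, so its width lies along the jaw direction (tool y). The slot therefore needs yaw ≈ -40.8°. I'll move over the lock, just above the disc, and check from near.

Run:
```python
from h import *
z=np.load("pics/sd.npz");P=(z["p"],z["r"]);W=R.from_rotvec(P[1]).as_matrix()
for y in(-.009,0,.009): print(proj("wrist",[P[0]+W@np.array([.0912,y,0])],P)-[120,0])
C=np.array([.462,.058]); off=.110-.0188  # tip below TCP
yw=np.radians(-40.8)
env.move_ptp([*C,.20],ori(yw)); env.movel([*C,.056+off],velocity=.1); env.pause(.2)
print(env.get_tool_pos(),np.degrees(yaw()),env.get_force(),env.get_ft_torque(),env.get_t())
im,d,P=shot("wrist","ab"); u=proj("wrist",[[*C,.05]],P)[0].astype(int); print(u)
b=cv2.imread("pics/ab.png")[max(0,u[1]-75):u[1]+75,u[0]-100:u[0]+100]
shot("scene","abs");v=proj("scene",[[*C,.06]])[0].astype(int);e=cv2.imread("pics/abs.png")[v[1]-38:v[1]+38,v[0]-50:v[0]+50]
e=cv2.resize(e,(395,300),interpolation=cv2.INTER_CUBIC);b=cv2.resize(b,(400,300),interpolation=cv2.INTER_CUBIC); cv2.imwrite("pics/abc.png",np.hstack([b,e]))
```

```text
[[186.93297295 242.25922816]]
[[201.38449043 242.25031731]]
[[215.83497042 242.24126031]]
[0.46263131 0.05799148 0.1481012 ] -40.80568723302496 [ 0.46268853 -0.54372409  0.07586969] [ 0.01082882 -0.15287759 -0.00856417] 22.2083
[321 239]
```

View pics/abc.png

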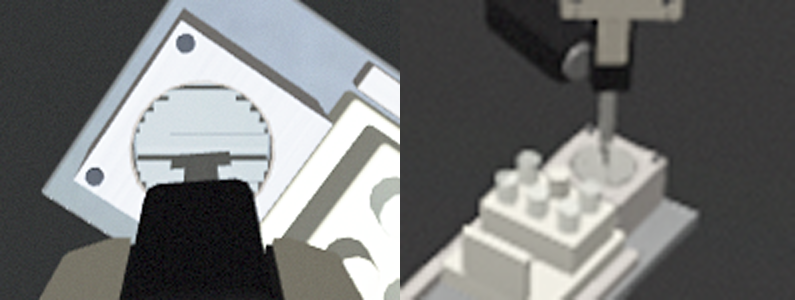

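The blade edge (170–232, 153) lies parallel to the slot wall (y≈157), with its middle at x=201 against the disc centre at about 202. Everything is aligned to within 1 mm, so I'll lower it lightly.

```bash
cat > tip.py <<'E'
from h import *
C=np.array([.462,.058]); off=.0912
def st(): return np.array(env.get_tool_pos()).round(4),np.round(np.array(env.get_force()),2),np.round(env.get_ft_torque(),3)
E
python3 - <<'E'
from tip import *
print(st())
for z in (.050,.048,.046,.0445,.0435):
    r=env.movel([*C,z+off],velocity=.02,threshold=3.5); env.pause(.1); print(z,r,*st(),env.get_t())
    if r: break
E
```

```text
(array([0.4624, 0.058 , 0.1478]), array([-0.18, -0.1 , -0.94]), array([ 0.013, -0.166, -0.011]))
0.05 False [0.4619 0.058  0.1412] [-0.62 -0.22 -2.33] [-0.007 -0.23   0.019] 22.8583
0.048 False [0.462  0.058  0.1392] [-0.07 -0.14 -0.37] [-0.088 -0.207  0.031] 23.2083
0.046 False [0.462  0.058  0.1371] [ 0.76 -0.67 -1.52] [-0.115 -0.238 -0.065] 23.5583
0.0445 False [0.462  0.058  0.1357] [-0.14 -0.78 -1.89] [-0.06  -0.245 -0.042] 23.9083
0.0435 False [0.462  0.058  0.1347] [ 0.79 -0.81 -1.96] [-0.093 -0.256 -0.029] 24.2583
```

The blade is 6.5 mm deep and free of the floor. Now I'll turn clockwise with the last joint, watching the torque.

```bash
cat >> tip.py <<'E'
def turn(total,step,cap,settle=.05,n=5):
    q=np.array(env.get_q()); q0=q.copy(); log=[]
    k=int(round(np.radians(total)/np.radians(step)))
    for i in range(k):
        q[5]+=np.radians(step); env.goto_joints(q); T=[];F=[]
        for _ in range(n): env.pause(settle/n); T.append(env.get_ft_torque()[2]); F.append(env.get_force())
        f=np.mean(F,0); log.append((round(np.degrees(yaw()),1),round(np.mean(T),3),*f.round(1)))
        if abs(log[-1][1]-T0)>cap: break
    return log
T0=-.02
E
python3 - <<'E'
from tip import *
print("q6",env.get_q()[5])
T=[]
for _ in range(10): env.pause(.02); T.append(env.get_ft_torque())
print(np.mean(T,0),np.std(T,0)); t=env.get_t()
for l in turn(24,3,.2): print(*l)
print(env.get_t()-t,env.get_t(),st())
E
```

```text
q6 -0.8440209684919721
[-0.09535851 -0.29021464 -0.0197478 ] [0.02864454 0.02962292 0.01353154]
-43.7 0.013 -0.1 -0.4 -1.5
-46.7 0.001 0.1 0.1 -1.0
-49.7 -0.009 0.4 -0.5 -1.2
-52.7 0.033 1.0 -1.1 -1.6
-55.7 0.036 1.6 -2.6 -1.8
-58.7 0.054 1.4 -2.8 -1.4
-61.7 0.039 1.0 -2.6 -1.6
-64.7 0.055 0.9 -2.4 -1.5
2.3332999999999977 26.7583 (array([0.462 , 0.058 , 0.1347]), array([ 0.64, -1.69, -1.28]), array([-0.745, -0.409,  0.065]))
```

Run:
```python
from tip import *
L=turn(48,4,.18,n=4)
for l in L: print(*l)
if len(L)==12:
    print('--')
    for l in turn(30,2,.2,n=5): print(*l)
print(env.get_t(),st())
```

```text
-68.5 0.044 1.2 -2.5 -1.6
-72.5 0.037 1.3 -2.3 -1.3
-76.5 0.028 0.0 -2.2 -1.2
-80.5 0.054 0.3 -2.5 -1.5
-84.5 0.039 -0.3 -2.0 -0.4
-88.5 0.023 -0.3 -2.2 -0.5
-92.5 0.043 -1.0 -1.7 -0.6
-96.5 0.048 -1.1 -1.6 -0.9
-100.5 0.033 -1.3 -1.1 -0.7
-104.5 0.059 -1.3 -1.1 -0.9
-108.5 0.044 -1.7 -0.5 -0.7
-112.5 0.037 -2.0 -0.2 -0.9
--
-114.4 0.03 -2.1 -0.4 -0.8
-116.4 0.1 -2.4 -0.4 -0.5
-118.4 0.056 -1.6 0.0 -0.4
-120.4 0.065 -2.5 0.5 -0.4
-122.4 0.076 -2.3 0.6 -0.1
-124.4 0.061 -2.4 0.6 -0.4
-126.4 0.05 -2.1 1.3 -0.2
-128.4 0.087 -2.5 1.4 0.1
-130.4 0.105 -2.1 0.9 0.3
-132.4 0.098 -2.5 1.8 0.3
-134.4 0.079 -2.1 2.3 0.1
-136.4 0.115 -2.3 2.9 0.3
-138.4 0.129 -2.0 2.9 0.2
-140.4 0.085 -1.9 2.8 0.2
-142.4 0.115 -1.9 3.2 0.0
34.9333 (array([0.462 , 0.0581, 0.1347]), array([-1.46,  3.25, -0.28]), array([0.831, 0.505, 0.16 ]))
```

Run:
```python
from tip import *
for l in turn(40,2,.21,n=6): print(*l)
print(env.get_t(),st()); shot("wrist","dr")
```

```text
-144.3 0.144 -1.7 3.5 -0.3
-146.3 0.101 -1.8 3.6 -0.3
-148.3 0.107 -1.8 3.9 -0.4
-150.3 0.131 -1.7 4.0 -0.2
-152.3 0.107 -1.9 4.4 -0.4
-154.3 0.103 -1.4 4.5 -0.1
-156.3 0.112 -1.4 4.8 -0.5
-158.3 0.095 -1.1 5.0 -0.8
-160.4 0.13 -1.3 5.3 -0.2
-162.4 0.097 -1.0 5.3 -0.7
-164.4 0.133 -1.0 5.2 -1.1
-166.3 0.18 -0.9 5.4 -1.1
-168.3 0.237 -0.7 5.5 -1.4
38.8333 (array([0.4621, 0.0583, 0.1347]), array([-0.84,  4.92, -1.33]), array([1.559, 0.217, 0.244]))
```

The torque climbs steeply (0.13 → 0.18 → 0.24), so the lock is tight at a disc angle of about 1.4 rad, inside the stated range. I'll unload within the play, lift out, and check the tray.

Run:
```python
from tip import *
q=np.array(env.get_q())
for i in range(4):
    q[5]-=np.radians(2.5); env.goto_joints(q); T=[]
    for _ in range(4): env.pause(.012); T.append(env.get_ft_torque()[2])
    print(np.degrees(yaw()).round(1),np.mean(T).round(3),np.round(env.get_force(),1))
    if np.mean(T)<.0: break
p=np.array(env.get_tool_pos())
env.movel([p[0],p[1],p[2]+.03],velocity=.05); print(st()); env.movel([p[0],p[1],.22],velocity=.15)
shot("top","top2"); print(env.get_t())
a=cv2.imread("pics/top.png");im=cv2.imread("pics/top2.png")
env.move_ptp([*dk(.055),.21],ori(np.radians(-115))); im,d,P=shot("wrist","wl3")
shot("scene","sc3"); v=proj("scene",[[*dk(.04),.04]])[0].astype(int)
e=cv2.imread("pics/sc3.png")[v[1]-60:v[1]+60,v[0]-80:v[0]+80]
cv2.imwrite("pics/chk.png",np.hstack([cv2.imread("pics/wl3.png")[:,120:520][:400],cv2.resize(e,(400,300),interpolation=cv2.INTER_CUBIC).repeat(1,0) if 0 else cv2.copyMakeBorder(cv2.resize(e,(400,300),interpolation=cv2.INTER_CUBIC),0,100,0,0,cv2.BORDER_CONSTANT)]))
print(env.get_t())
```

```text
-165.9 0.086 [-0.8  5.1 -1.2]
-163.5 0.034 [ 0.1  1.2 -1.6]
-161.0 -0.015 [-0.1  0.5 -0.7]
(array([0.4622, 0.0579, 0.1647]), array([ 0.84,  0.38, -1.63]), array([-0.03 ,  0.029, -0.048]))
41.05
41.925
```

View pics/chk.png

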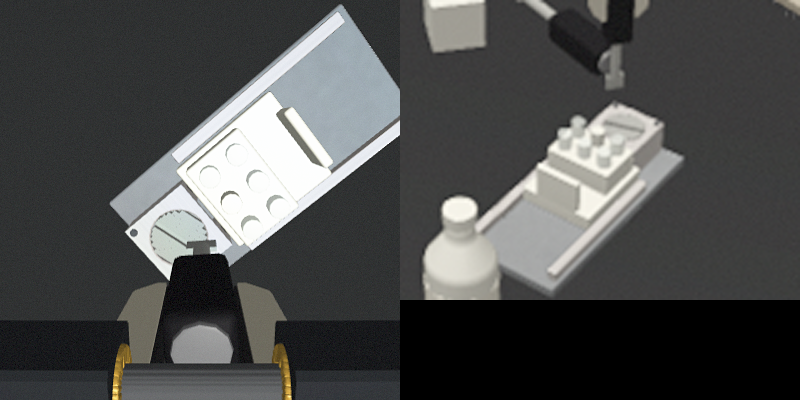

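The tray sits flush against the housing with no gap showing, and the blade is still at its predicted pixel (187–217, 242), so the grip hasn't slipped. I'll return it to the block at the same grasp pose.

Run:
```python
from tip import *
o=ori(np.radians(-115)); z0=.112-env.pinch_z
env.move_ptp([*HOLE,.25],o); env.movel([*HOLE,.17],velocity=.1); env.pause(.2); print(st())
r=env.movel([*HOLE,z0+.03],velocity=.06,threshold=6); print(r,st())
if not r:
    r=env.movel([*HOLE,z0+.001],velocity=.03,threshold=6); env.pause(.1); print(r,st(),env.get_t())
```

```text
(array([ 0.4604, -0.2438,  0.1709]), array([-0.14, -0.73, -0.16]), array([-0.073, -0.047,  0.008]))
False (array([ 0.4603, -0.2437,  0.1236]), array([-0.19,  0.59, -1.13]), array([-0.067, -0.06 ,  0.031]))
False (array([ 0.4602, -0.2436,  0.0945]), array([ 0.5 ,  0.94, -0.51]), array([-0.001, -0.054, -0.001])) 46.4167
```

Run:
```python
from tip import *
env.command_gripper(1.0); print(env.get_finger_gap(),st())
env.movel([*HOLE,.25],velocity=.12); env.pause(.3)
im,d,P=shot("wrist","fin"); shot("top","top3"); print(env.get_t(),st())
a=cv2.imread("pics/fin.png")[:,120:520]; t=cv2.resize(cv2.imread("pics/top3.png")[120:420,80:500],(400,286))
cv2.imwrite("pics/finc.png",np.hstack([a,cv2.copyMakeBorder(t,0,194,0,0,cv2.BORDER_CONSTANT)]))
```

```text
1.0001806882493112 (array([ 0.46  , -0.2435,  0.0942]), array([ 0.21, -0.07,  0.26]), array([-0.05 , -0.099, -0.003]))
49.4167 (array([ 0.4599, -0.2435,  0.2499]), array([-0.16, -0.62,  0.28]), array([-0.079, -0.074, -0.016]))
```

View pics/finc.png

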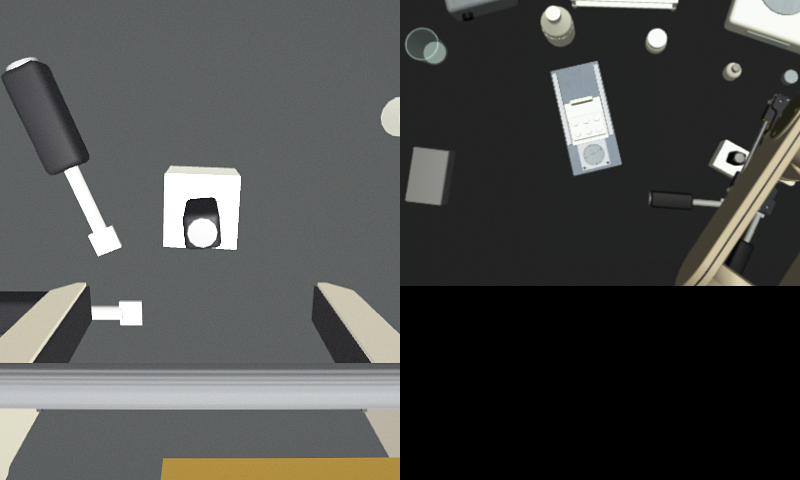

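```bash
python3 -c "
from h import *
print(env.get_t()); hand_in()"
```

```text
49.4167
the job is handed in; nothing more can be done
```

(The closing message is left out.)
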